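# Drive a registration stud with the spring punch

## Robot

A 6-joint arm with a two-finger parallel gripper is mounted at the origin on the work surface. World frame = base frame: x ahead of the robot, y to its left, z up, the work surface at z = 0. Lengths are in mm, angles in rad, forces in N, time in s.
With the tool pointing down it reaches from about 375 to 925 mm from the base axis. Payload 5.7 kg.
Tool frame: the origin (TCP) lies on the front face of the gripper's body, between the roots of the fingers; the fingertips stand 80 mm ahead of it and the grasp point (between the pads) lies 61 mm ahead of it; z points along the fingers, y is the line along which they close (so a half turn about z gives the same grasp; the last joint's range is limited). The gripper opens to 88 mm and grips with 3 to 60 N. Pads are 20 mm wide; open, the fingers measure 115 mm over their backs; the gripper's body (75 mm by 178 mm) begins 61 mm behind the grasp point.
Start: joints at [-1.29, 0.359, 1.51, -0, 1.272, -0.115], TCP at [231.312, -553.595, 302.623] pointing down, gripper open.
Joint ranges: [-2.97, 2.97], [-1.01, 2.36], [0.21, 2.38], [-0.96, 4.11], [0.2, 2.71], [-2.98, 2.98]. Speed limits (rad/s): [2.39, 2.39, 3.14, 3.14, 3.14, 3.14].

## Interface

Orientations are given as a unit quaternion [x, y, z, w].
In Python, from station import move_ptp, line_to, move_j, gripper_to, hold, solve_ik, get_obs, grab_frame, PlanningError, finish_job, look_for, trace, landmark_of gives the robot as it stands. Calls block until the motion is done:
- move_ptp(position, orientation): joint-space move of the TCP to a pose.
- line_to(position, rate=150, orientation=None, contact_N=None): straight line of the TCP; orientation=None keeps the orientation; rate is the mean speed in mm/s. With contact_N (N) it stops when the force on the tool has changed by that much, and returns True; else False.
- move_j(angles): joint-space move.
- gripper_to(opening, f_grip=None): finger opening in mm; f_grip is the grip in N (None keeps the last); returns when the fingers have stopped.
- hold(seconds).
- solve_ik(position, orientation): joint angles nearest the present ones, or None.
- get_obs(): the state.
- grab_frame(name): name is "side" or "top"; returns a dict with "frame" (420x560x3 uint8, red, green, blue), "mtx" (3x3 intrinsics, pixels), "world_from_camera" (4x4, takes a point from camera to world coordinates). Camera axes: x right, y down, z forward; pixel columns grow to the right and rows downward; lengths in mm; the calibration is good to about 2 mm. A picture is of the moment at which its call begins. There is no depth.
A pose or a line that the arm cannot do raises PlanningError and nothing moves.
- finish_job(): hands the job in; it is judged then, once.
Trained networks look in a picture, given as the dict that the camera call returned (one of the last four; its "shot" number tells which), for a name from the list of things; names that differ only in an ending like _2 or _b are one class to them, and where a whole thing is asked for, a point or a joint stands for the part that bears it (a point fixed in the world has none). Each returns a list of dicts, best first, with "conf" (0 to 1); they miss things now and then, are a little off and sometimes report something else, mostly with a low value. They report only what shows in the picture. A call takes as long as a camera call. They do not tell look-alikes from the thing itself.
- look_for(picture, query): "position" ([x, y, z] in mm, in the coordinates of the camera as it stood for that picture, good to about 4 mm: the middle of the surface that is visible of it).
- trace(picture, query): "pixels" (420x560 bool, what is visible of it).
- landmark_of(picture, query): "position" ([x, y, z] in mm, in the coordinates of the camera as it stood for that picture, good to about 4 mm: a listed point, or the origin of a listed thing).
The state is a dict: "t": time; "joint_positions": joint angles; "joint_vel": joint speeds; "joint_torque": joint torques, N m; "tool_pos": TCP position; "ee_rot": TCP orientation; "force": force on the tool from outside, world axes, zero at the start; "moment": the same for the moment, N m; "grip_width": finger opening in mm; "grip_force": force on a finger pad.
Only numpy, scipy, OpenCV 4.12 (cv2) and the standard library are available. Lean on these libraries where they do the work, as an engineer would, in place of code of your own. Each camera call takes 0.05 s, during which the arm holds its last target. There are 200 camera calls.

## Task

On the green spring punch, first push the aluminium strip fully home against its back stop. Then draw the punch's knob straight up until the sear catches under the nut, without hauling hard against the rubber stop just above, let go of it so that it stays cocked, and press the lever pad at the side to fire it, so that the blow (not your hand) drives the strip's brass stud home. Push and press gently and leave the other things on the bench where they are.

Things in the scene. Friction and masses are not known exactly. Their poses are not given: they have to be found in the camera images.
- punch: Green bench punch, fixed. Origin on the table below the striker's vertical axis; x: the way the strip is pushed in (roughly away from the robot), y to its left, z up. Bed block x -100..60, y -95..55, 30 mm high; two rails 5 mm high along x, inner faces at y +-27. Column x +-22, y -90..-50, up to z 180. Head x +-22, y -85..20, z 75..115. The +y side is open but for the sear lever.
- bridge: Fixed steel bridge over the nut: x +-18, y -85..10, z 172..180 of the punch, rubber stop on its underside; origin on the striker's axis at its underside. Only knob and rod stand above it. When the drawn nut meets the rubber, the pull rises by about 15 N per mm, against 0.42 N per mm before. More than 16 N on it is too much.
- backstop: Steel block across the bed's far end, fixed, 12 x 60 x 16 mm; origin at the centre of its underside, on the bed at x = 36 of the punch: its face is at x = 30. The strip is home when its far edge touches it. Pushing it with more than 30 N is too hard.
- strip: Loose aluminium strip 150 x 50 x 8 mm, 0.17 kg, flat on the bed (underside z 30) between the rails, 2 mm play each side. Origin: centre of its underside; x along it to the back stop. It starts 20 to 38 mm short of the stop; home: origin at x = -45 of the punch, stud under the striker. Its near end (x = -75) overhangs the bed's near side by 20 mm even when home: push it there with shut fingers.
- knob (a point): Centre of the striker's knurled steel knob, an upright cylinder 28 mm across and 34 mm high on the rod's top, at z = 207.5 of the punch at rest (its lower end 10 mm above the bridge). Moves with the striker. Free on all sides; grip from above with some 40 N.
- striker (a joint): Draw of the striker, m: 0 at rest, its tip 2.5 mm above the proud stud; positive up. A spring pulls it back, 0.42 N per mm. A square nut on its rod passes the sear's nose (slight drag, click) and is then held by it. The catch lies anywhere from 25 to 41 mm (the nut's setting, not measured); 3 mm beyond it is the rubber stop: once that is felt it has caught. Let go too early it fires.
- sear (a joint): Angle of the sear lever, rad: 0 nose in (spring-held), positive as its pad goes down, 0.3 at its end stop. The nose clears the nut at about 0.07 to 0.15. The passing nut also pushes it out for a moment.
- pad (a point): Centre of the top of the sear lever's pad, 26 x 26 mm, 90 mm to the punch's +y side of the axis, z = 138. Pressed straight down by 5 to 10 mm it fires the cocked punch; end stop at about 20 mm; takes 3 to 10 N, over 30 N bends it. Keep the gripper's long side along the punch's x: the raised knob (top up to 275 mm high) stands 76 mm beside it.
- stud (a joint): How far the brass stud (12 mm across, in the strip at 45 mm from its origin towards the back stop) has gone down, m: 0 proud by 5 mm, 0.0045 home (its head then 0.5 mm proud, flush to the eye). It sits tight: 16 N and more to move it.
- ink_tin: Ink tin, 76 mm across, 55 mm high; origin under its centre. To be left alone.
- jar: Glass jar, 60 mm across, 80 mm high; origin under its centre. To be left alone.
- brayer: Ink roller with a wooden handle, about 190 mm long, 110 mm wide, 40 mm high; origin under its frame, roller towards x. To be left alone.
- scraper: Spatula 200 mm long, lying along its x. To be left alone.
- cards: Stack of green cards, 120 x 90 x 12 mm. To be left alone.
- tape: Blue tape ring, 90 mm across, 22 mm high. To be left alone.
- weight: Brass weight, 50 mm across, 30 mm high. To be left alone.
Things that resemble listed ones, but are neither listed nor needed, are in the scene too. Of the things that look like the strip, the largest one is meant.

How it is judged (in metres and radians):
On the way, in this order (a step that is already met when the one before it is completed fails the run):
1. the strip is home against the back stop (within 2.5 mm) (x of strip in the frame of punch between -0.0475 and -0.042 m and z of strip in the frame of punch below 0.0325 m and angle between the x axis of strip and the x axis of punch, either way round below 0.06 rad), for 0.2 s.
2. the striker stays drawn on the sear with the fingers off the knob, the stud still proud and the strip home (all of step 1 and value of joint striker above 0.024 m and velocity of joint striker between -0.02 and 0.02 m/s and value of joint stud below 0.001 m and contact force between the fingers and striker below 0.1 N), for 0.3 s.
3. the sear is tripped and the blow has driven the stud home (value of joint stud above 0.0037 m and value of joint striker below 0.01 m), for 0.1 s.
At the end, for the whole second after the job is handed in: The strip lies at rest on the bed, home against the back stop (within 2.5 mm, within 3.5 degrees), its stud driven at least 3.7 of its 4.5 mm, the striker back down at rest (within 5 mm above), the sear lever up again (under 0.06 rad) (all of step 1 and value of joint stud above 0.0037 m and value of joint striker between -0.009 and 0.005 m and value of joint sear below 0.06 rad and linear speed of strip below 0.02 m/s); the robot touches nothing.
It fails at once if the rubber stop is hauled on with more than 16 N (contact force between bridge and striker above 16 N).
It fails at once if the back stop is pushed with more than 30 N (contact force between strip and backstop above 30 N).
It fails at once if the sear lever is pressed with more than 30 N (contact force between the fingers and sear above 30 N).
It fails at once if the striker or the stud is pushed down by hand ((contact force between the fingers and striker above 0.5 N and value of joint striker below -0.005 m) or contact force between the fingers and stud above 10 N).
It fails at once if another thing on the bench is moved by more than 30 mm (distance of any of ink_tin, jar, brayer, scraper, cards, tape, weight from where it was at the start of the episode above 0.03 m).
It also fails if it takes over 64 s, if anything falls off the work surface, if the arm or the gripper's body presses on something with over 40 N, if the wrist force passes 120 N, or if a joint passes its speed limit or range.

## Working session

There is one attempt and no reset: what is moved stays moved. The work goes in short steps, each a Python script; the robot and the scene stay as the last script left them, time stands still between calls to the robot, and variables do not carry over. Pictures are saved under pics/ and viewed, at most 10 in all, crops included, and the job is handed in when it is done.

```bash
mkdir -p pics; ls
cat > h.py <<'E'
import numpy as np, cv2
from station import *
def W(p,pos): 
    return (p["world_from_camera"]@np.r_[pos,1])[:3]
def save(p,n): cv2.imwrite(f"pics/{n}.png",cv2.cvtColor(p["frame"],cv2.COLOR_RGB2BGR))
def ray(p,uv):
    d=np.linalg.inv(p["mtx"])@np.r_[uv,1]; T=p["world_from_camera"]
    return T[:3,3],T[:3,:3]@d
def proj(p,w):
    c=np.linalg.inv(p["world_from_camera"])@np.r_[w,1]; q=p["mtx"]@c[:3]; return q[:2]/q[2]
E
python3 - <<'E'
from h import *
np.set_printoptions(precision=1,suppress=True)
for n in("side","top"):
    p=grab_frame(n); save(p,n+"0"); print(n,p["world_from_camera"])
    for q in("punch","strip","knob","pad","backstop","bridge"):
        print(q,[(W(p,d["position"]),round(d["conf"],2),proj(p,W(p,d["position"]))) for d in landmark_of(p,q)])
o=get_obs();print(o["t"],o["ee_rot"],o["force"])
E
```

```text
pics
side [[ -1.   -0.1   0.1 454.4]
 [ -0.1   0.6  -0.8 998.5]
 [  0.   -0.8  -0.6 904.9]
 [  0.    0.    0.    1. ]]
punch [(array([660.3, -91.6,   5.5]), 0.71, array([235.1, 223. ]))]
strip [(array([583.9, -82.9,  27.1]), 0.82, array([261.5, 221. ])), (array([ 370.6, -170.9,    1.2]), 0.71, array([337.8, 214.7])), (array([380.2,   3.5,  -0.6]), 0.56, array([334. , 255.4]))]
knob [(array([659.2, -99.2, 207.7]), 0.84, array([233.7, 160.8])), (array([ 740.8, -241.5,    0.3]), 0.32, array([217.3, 191.9]))]
pad [(array([670.4,  -5.9, 135.6]), 0.56, array([224.2, 204. ]))]
backstop [(array([691.3, -99.9,  32.6]), 0.39, array([224.4, 212.8]))]
bridge [(array([658.1, -94.4, 172.5]), 0.48, array([234.2, 173.2]))]
top [[  -0.    -1.     0.2  372.6]
 [  -1.     0.    -0.    31.3]
 [   0.    -0.2   -1.  1371.7]
 [   0.     0.     0.     1. ]]
punch [(array([657.3, -93.8,  -0.2]), 0.86, array([327.5, 186. ]))]
strip [(array([585.7, -83.3,  24.7]), 0.92, array([325.1, 208.2])), (array([373. ,   8.6,  -0.1]), 0.9, array([294. , 281.8])), (array([ 365.8, -163.6,    1. ]), 0.78, array([353.3, 284.2]))]
knob [(array([659.3, -94. , 211.2]), 0.5, array([334.9, 168.4]))]
pad [(array([670.9,  -3.6, 137.3]), 0.76, array([298.8, 170.9])), (array([ 771.9, -121.2,    3.6]), 0.29, array([336. , 148.8]))]
backstop [(array([662.3, -94.6, 209.1]), 0.54, array([335. , 167.5])), (array([582.9, -81.7,  25.3]), 0.35, array([324.6, 209.1]))]
bridge [(array([655.2, -92.3, 172.3]), 0.76, array([332.7, 173.5]))]
0.7 [ 1.   0.2  0.  -0. ] [0.1 0.1 0.7]
```

Run:
```python
import cv2
a=cv2.imread("pics/side0.png");b=cv2.imread("pics/top0.png")
cv2.imwrite("pics/side_c.png",cv2.resize(a[120:320,120:380],(780,600),interpolation=cv2.INTER_CUBIC))
cv2.imwrite("pics/top_c.png",cv2.resize(b[120:320,220:480],(780,600),interpolation=cv2.INTER_CUBIC))
```

```text
(no output)
```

View pics/side_c.png

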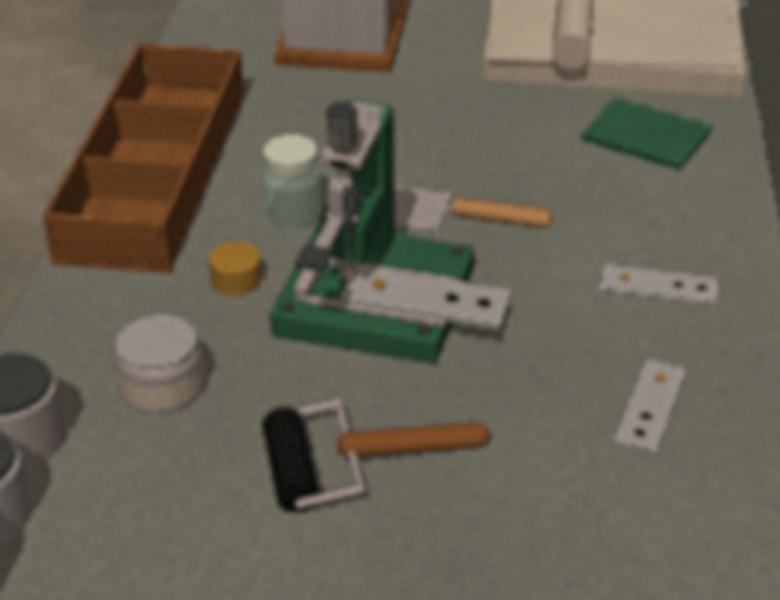

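View pics/top_c.png

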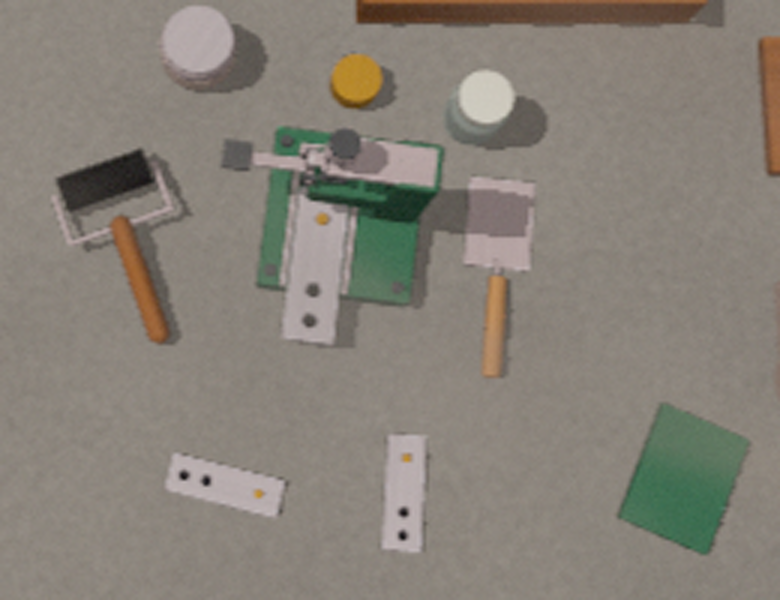

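View pics/side0.png

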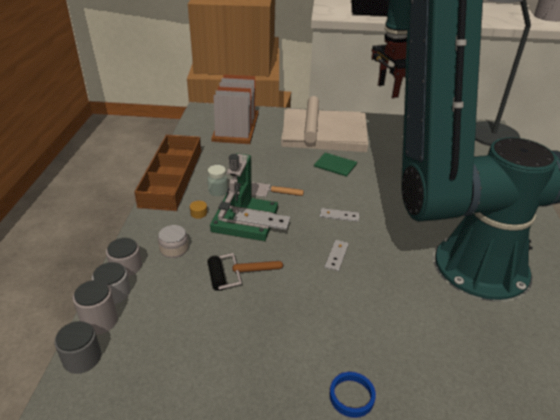

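The largest strip-like piece is the one in the punch, top (325,208) and side (261,221). The look-alikes lie on the table at top (294,282) and (353,284). The three heights (knob 208–211, pad 136–137, strip 25–27) match the text. Next I refine the yaw from the strip's mask.

Run:
```python
from h import *
np.set_printoptions(precision=1,suppress=True)
K=[];P=[]
for n in("top","side","top","side"):
    p=grab_frame(n)
    best=lambda q:(lambda d:W(p,d["position"]))(landmark_of(p,q)[0])
    k=best("knob");a=best("pad");K.append(k);P.append(a)
    t=trace(p,"strip")
    for m in t:
        ys,xs=np.nonzero(m["pixels"]); 
        T=p["world_from_camera"]; Q=[]
        for u in zip(xs,ys):
            o,d=ray(p,u); Q.append((o+d*(38-o[2])/d[2])[:2])
        r=cv2.minAreaRect(np.float32(Q)); b=cv2.boxPoints(r)
        e=max((b[1]-b[0],b[2]-b[1]),key=np.linalg.norm)
        e=e if e[0]>0 else -e
        print(n,m["conf"],len(xs),"c",np.array(r[0]),"size",np.array(r[1]),"yaw %.3f"%np.arctan2(e[1],e[0]), "near x end",b[:,0].min())
    print(n,k,a)
K=np.array(K).mean(0);P=np.array(P).mean(0);print(K,P,-np.arctan2(P[0]-K[0],P[1]-K[1]),np.linalg.norm((P-K)[:2]))
```

```text
top 0.71 545 c [ 368.4 -158.9] size [ 40.2 110. ] yaw -0.060 near x end 312.24362
top 0.68 516 c [374.7   9.4] size [109.7  39.4] yaw 1.327 near x end 342.36862
top 0.64 818 c [583.  -79.8] size [ 51.1 147.1] yaw -0.117 near x end 506.9868
top 0.61 2610 c [639.1 -90.7] size [220.3 169.7] yaw 1.429 near x end 539.5339
top [657.5 -96.9 211.1] [ 378.8 -439.1    1.3]
side 0.86 419 c [376.7  41.8] size [111.8  36.1] yaw 1.312 near x end 344.94946
side 0.77 335 c [ 371.9 -125. ] size [ 41.9 104.4] yaw -0.093 near x end 317.94952
side 0.58 780 c [583.4 -82.2] size [ 66.  153.6] yaw -0.135 near x end 502.9128
side [658.8 -95.9 208.3] [671.9  -5.2 133.8]
top 0.94 846 c [581.9 -80.9] size [ 53.4 148.2] yaw -0.135 near x end 504.91525
top 0.91 501 c [ 367.3 -159.7] size [ 36.6 107.9] yaw -0.076 near x end 312.13434
top 0.85 494 c [374.7   7.9] size [109.8  37.3] yaw 1.327 near x end 343.324
top 0.33 574 c [803.3  33.9] size [71.6 83.6] yaw -0.002 near x end 761.4855
top [659.3 -93.2 211.6] [669.8  -2.9 136.1]
side 0.87 406 c [376.9  42.3] size [112.7  35.3] yaw 1.311 near x end 345.34543
side 0.8 368 c [ 370.2 -127. ] size [ 46.6 106.4] yaw -0.076 near x end 315.4282
side 0.66 666 c [583.2 -81. ] size [ 57.5 148.8] yaw -0.143 near x end 505.5191
side 0.59 211 c [ 692.  -184.2] size [154.6  31.1] yaw 1.494 near x end 670.6233
side [657.5 -97.8 206.7] [669.8  -3.6 132.4]
[658.3 -96.  209.4] [ 597.6 -112.7  100.9] 1.8402352032553577 62.97031562975832
```

```bash
cat >> h.py <<'E'
O=np.array([658.5,-94.5]); YAW=-0.135
c,s=np.cos(YAW),np.sin(YAW)
def pw(x,y,z): return np.array([O[0]+c*x-s*y,O[1]+s*x+c*y,z])
def wp(w): d=np.array(w[:2])-O; return np.array([c*d[0]+s*d[1],-s*d[0]+c*d[1]])
def quat():
    for a in ((np.pi/2+YAW)/2,(np.pi/2+YAW)/2+np.pi/2):
        q=[np.cos(a),np.sin(a),0,0]
        j=[solve_ik(pw(*v),q) for v in((-190,2,300),(0,0,330),(10,90,300))]
        if all(k is not None for k in j): print("q",np.round(q,3),"j6",[round(k[5],2) for k in j]); return q
E
python3 - <<'E'
from h import *
np.set_printoptions(precision=2,suppress=True)
q=quat()
gripper_to(0)
move_ptp(pw(-185,2,300),q)
line_to(pw(-185,2,103),rate=180)
print(get_obs()["t"],get_obs()["force"])
r=line_to(pw(-145,2,103),rate=25,contact_N=8); o=get_obs(); print(r,wp(o["tool_pos"]),o["force"],o["t"])
if not r:
    r=line_to(pw(-122,2,103),rate=12,contact_N=8); o=get_obs(); print(r,wp(o["tool_pos"]),o["force"],o["t"])
p=grab_frame("top"); save(p,"top1")
E
```

```text
q [0.75 0.66 0.   0.  ] j6 [np.float64(-0.15), np.float64(-0.11), np.float64(0.02)]
6.05 [0.83 0.19 0.05]
False [-144.97    2.  ] [-0.26 -0.08 -0.86] 7.8
True [-130.36    2.12] [0.01 0.09 0.65] 9.0833
```

Run:
```python
from h import *
np.set_printoptions(precision=2,suppress=True)
r=line_to(pw(-125,2,103),rate=8,contact_N=10); o=get_obs(); print(r,wp(o["tool_pos"]),o["force"],o["t"])
line_to(pw(-165,2,103),rate=120)
line_to(pw(-165,2,330),rate=250)
a=grab_frame("top"); b=grab_frame("side"); save(b,"side1")
for p in(a,b):
    for q in("strip","knob","backstop"): print(q,[(wp(W(p,d["position"])),W(p,d["position"])[2],d["conf"]) for d in landmark_of(p,q)])
f=lambda p,y,x:cv2.resize(p["frame"][y:y+100,x:x+130],(780,600),interpolation=cv2.INTER_CUBIC)
cv2.imwrite("pics/s1c.png",cv2.cvtColor(f(b,140,190),cv2.COLOR_RGB2BGR))
print(get_obs()["t"])
```

```text
True [-129.68    2.24] [0.   0.1  0.84] 9.775
strip [(array([-283.89, -106.44]), np.float64(1.8178585891885177), 0.61), (array([-293.94,   67.46]), np.float64(3.746404272035761), 0.53), (array([-62.16, 193.98]), np.float64(-1.5000099384692476), 0.47)]
knob [(array([ 1.09, -1.9 ]), np.float64(213.74715433546498), 0.66)]
backstop []
strip [(array([-275.34, -112.75]), np.float64(0.43801499623111795), 0.79), (array([-47.09,   0.64]), np.float64(28.563734584368376), 0.77), (array([-291.1 ,   60.91]), np.float64(0.4082095006282316), 0.63)]
knob [(array([ 2.61, -1.9 ]), np.float64(205.42039001892192), 0.49)]
backstop [(array([31.92,  0.84]), np.float64(30.43534542579107), 0.51), (array([ 100.41, -137.12]), np.float64(1.4969304727926556), 0.18)]
11.675
```

View pics/s1c.png

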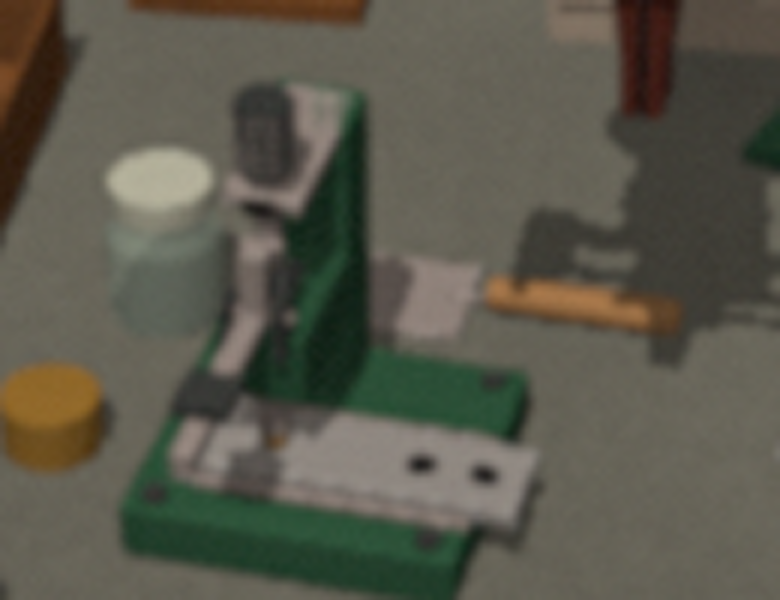

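The strip touches the far block (crop: overhang about 20 mm, near end at (530,490)) and both contact stops agree within 0.7 mm. It is home. Now the knob.

Run:
```python
from h import *
np.set_printoptions(precision=2,suppress=True)
gripper_to(70)
line_to(pw(1,-1.5,330),rate=200)
r=line_to(pw(1,-1.5,272),rate=100,contact_N=8); print("touch",r,get_obs()["force"])
if not r:
    f0=get_obs()["force"]
    gripper_to(20,f_grip=42); o=get_obs(); print(o["grip_width"],o["grip_force"],o["force"]-f0,o["tool_pos"],o["t"])
p=grab_frame("side"); cv2.imwrite("pics/g.png",cv2.cvtColor(cv2.resize(p["frame"][100:220,180:320],(700,600)),cv2.COLOR_RGB2BGR))
```

```text
touch False [-1.6  -1.12  0.76]
27.410118935161425 41.998427510261536 [-3.24  1.41  0.05] [658.51 -96.   271.7 ] 15.2833
```

View pics/g.png

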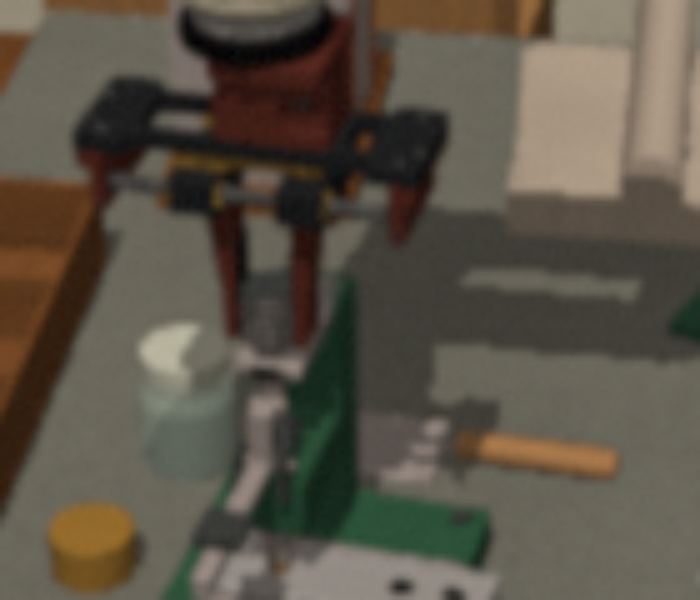

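Grip is good: width 27.4 mm, with the fingers either side of the knob at (230,310) and (305,320). Now I draw it.

Run:
```python
from h import *
np.set_printoptions(precision=2,suppress=True)
p0=np.array(get_obs()["tool_pos"])
def F():
    v=[]
    for _ in range(3): hold(0.02); v.append(get_obs()["force"][2])
    return -np.mean(v)
line_to(p0+[0,0,12],rate=40,contact_N=20); z1=get_obs()["tool_pos"][2]-p0[2]; f1=F()
line_to(p0+[0,0,22],rate=40,contact_N=20); z2=get_obs()["tool_pos"][2]-p0[2]; f2=F()
print(z1,f1,z2,f2)
Z=[z1,z2];L=[f1,f2];h=22;k=.42
while h<46:
    h+=.4; r=line_to(p0+[0,0,h],rate=10,contact_N=7)
    z=get_obs()["tool_pos"][2]-p0[2]; f=F()
    ref=L[-4:]; zr=Z[-4:]; res=f-(np.median(np.array(ref)-k*np.array(zr))+k*z)
    print("%.1f:%.1f/%.1f"%(z,f,res),"C" if r else "",end=" ")
    if r or res>3.5: break
    Z.append(z);L.append(f)
o=get_obs();print("\n",o["tool_pos"],o["force"],o["grip_width"],o["t"])
```

```text
11.80582546303566 4.560736243579974 21.705429474046753 9.255475646009844
21.9:12.5/3.4  22.6:12.7/3.1  23.1:13.1/1.7  23.5:13.1/0.0  24.0:12.7/-0.6  24.4:13.1/-0.4  24.9:12.2/-1.3  25.3:12.3/-1.0  25.6:12.2/-0.8  26.0:11.6/-1.1  26.4:12.0/-0.6  26.8:11.6/-0.9  27.2:12.1/-0.2  27.6:12.1/-0.1  28.0:11.8/-0.6  28.4:12.6/0.2  28.8:12.6/-0.1  29.2:12.8/0.1  29.7:12.6/-0.4  30.1:12.2/-0.9  30.5:12.2/-0.9  31.0:12.0/-0.9  31.3:13.1/0.4  31.6:12.9/0.1  32.0:12.7/-0.3  32.4:13.5/0.5  32.8:13.6/0.0  33.2:13.6/-0.1  33.6:13.5/-0.3  34.0:14.4/0.4  34.2:15.2/1.2  34.4:18.6/4.3  
 [658.41 -95.96 306.09] [ -4.15  -0.13 -19.06] 27.389125233690343 25.875
```

Run:
```python
from h import *
p0=np.array(get_obs()["tool_pos"]);p0[2]=306.09
for d in np.arange(0.8,5,.6):
    r=line_to(p0-[0,0,d],rate=12); hold(.06); o=get_obs(); f=-np.mean([o["force"][2]])
    print("%.2f:%.1f"%(o["tool_pos"][2]-271.7,f),end=" ")
    if f<3: break
print(o["t"])
```

```text
34.03:13.9 33.48:13.6 32.96:13.2 32.39:13.7 31.86:13.1 31.29:13.1 31.04:11.9 30.91:8.7 28.3417
```

Load drops while the position stalls at about 31 mm (3 mm below the stop at 34), so the sear holds. I unload the rest and release.

Run:
```python
from h import *
np.set_printoptions(precision=2,suppress=True)
p0=np.array(get_obs()["tool_pos"]);zt=301.09
for i in range(8):
    zt-=.5; line_to(np.r_[p0[:2],zt],rate=12); hold(.06); o=get_obs(); f=-o["force"][2]
    print("%.2f:%.1f"%(o["tool_pos"][2]-271.7,f),end=" ")
    if f<2.5: break
gripper_to(75); hold(.1); o=get_obs(); print(o["force"],o["tool_pos"],o["grip_width"])
line_to(np.r_[np.array(o["tool_pos"])[:2],375],rate=120); hold(.2)
for n in("side","top"):
    p=grab_frame(n)
    if n=="side": cv2.imwrite("pics/k.png",cv2.cvtColor(cv2.resize(p["frame"][120:240,180:320],(700,600)),cv2.COLOR_RGB2BGR))
    for q in("knob","pad","strip"): print(n,q,[(wp(W(p,d["position"])),W(p,d["position"])[2],d["conf"]) for d in landmark_of(p,q)])
print(get_obs()["t"])
```

```text
30.86:6.9 30.81:4.1 30.71:1.6 [-0.19  0.99 -0.47] [658.36 -95.92 299.48] 75.14712742211454
side knob [(array([ 1.55, -1.88]), np.float64(238.21753737427434), 0.77)]
side pad [(array([ 0.07, 90.56]), np.float64(134.37765034503911), 0.54)]
side strip [(array([-290.46,   56.62]), np.float64(-0.3620617309467207), 0.95), (array([-277.56, -113.8 ]), np.float64(-0.5385119757293069), 0.73), (array([-0.37, -2.19]), np.float64(173.21470192546485), 0.69), (array([-46.78,   1.1 ]), np.float64(29.222171687486025), 0.65)]
top knob []
top pad [(array([-61.95, 198.45]), np.float64(-0.16175573203327076), 0.73), (array([-228.4 , -375.17]), np.float64(-1.0873973754114559), 0.73), (array([ 0.79, 90.53]), np.float64(136.59897483420195), 0.63)]
top strip [(array([-44.32,   1.3 ]), np.float64(28.9792600841713), 0.52), (array([-296.13,   64.94]), np.float64(2.934786636834133), 0.49), (array([-0.56,  7.48]), np.float64(-1.3693080408556852), 0.39)]
31.6167
```

View pics/k.png

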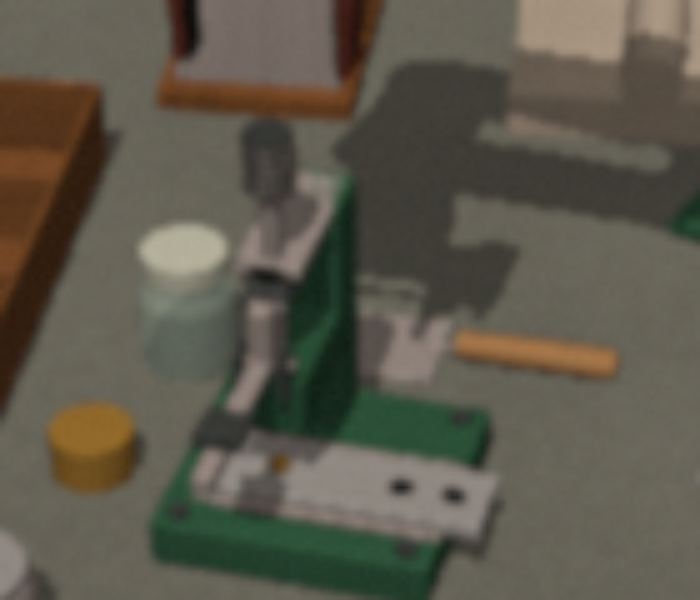

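Cocked: knob raised at (268,155), z about 238, and the strip is still home. Now I press the pad with shut fingers.

Run:
```python
from h import *
np.set_printoptions(precision=2,suppress=True)
gripper_to(0)
line_to(pw(0.5,91,375),rate=200)
line_to(pw(0.5,91,228),rate=120)
r=line_to(pw(0.5,91,212),rate=25,contact_N=2.5); o=get_obs(); print(r,o["tool_pos"],o["force"])
zc=o["tool_pos"][2]
for d in (4,6,8,10,12):
    r=line_to(pw(0.5,91,min(zc,219)-d),rate=30,contact_N=18); hold(.05); o=get_obs(); print(r,o["tool_pos"][2]-80,o["force"][2])
    if r: break
    p=grab_frame("side"); k=[W(p,x["position"])[2] for x in landmark_of(p,"knob")]; print(k)
    if d>=8 and k and k[0]<222: break
line_to(pw(0.5,91,300),rate=120); hold(.3)
for n in("side","top"):
    p=grab_frame(n)
    if n=="side": cv2.imwrite("pics/f.png",cv2.cvtColor(cv2.resize(p["frame"][120:240,180:320],(700,600)),cv2.COLOR_RGB2BGR))
    for q in("knob","pad","strip"): print(n,q,[(wp(W(p,d["position"])),W(p,d["position"])[2],d["conf"]) for d in landmark_of(p,q)])
print(get_obs()["t"])
```

```text
True [671.09  -4.25 213.35] [ 1.01 -0.49  0.34]
False 128.91653101510903 1.1439634081590249
[np.float64(127.27082317589725)]
False 127.30819820304461 1.3655238469047977
[]
False 125.34165162567555 1.528286803156838
[]
False 123.28558355733753 2.103474045501838
[]
False 121.30361394966454 1.6137798171429454
[]
side knob [(array([ 3.98, -1.48]), np.float64(207.604990139018), 0.69)]
side pad [(array([ 1.01, 89.7 ]), np.float64(134.4410795664985), 0.63)]
side strip [(array([-43.37,   0.63]), np.float64(28.71531749131975), 0.84), (array([-276.68, -112.75]), np.float64(0.6954279688565066), 0.7), (array([-292.41,   58.62]), np.float64(-1.0266044230464786), 0.6)]
top knob []
top pad [(array([1.44, 3.41]), np.float64(-0.9216080611927282), 0.61), (array([-1.35, 91.16]), np.float64(137.88499021328425), 0.53)]
top strip [(array([-280.3, -109.3]), np.float64(-0.8971781952286619), 0.84), (array([-43.49,   0.8 ]), np.float64(24.950555276589284), 0.36)]
39.05
```

View pics/f.png

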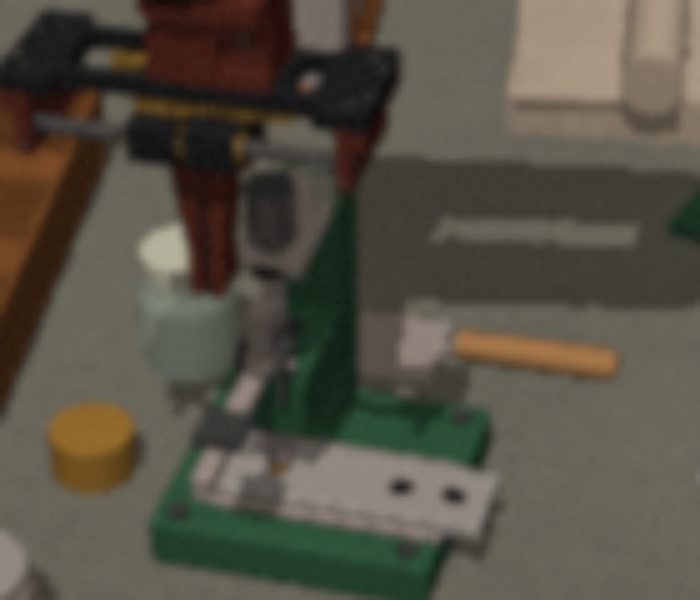

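The punch has fired: knob back at z 208 (270,215), lever up, stud lower in the strip at (280,468), strip still home and the arm clear. Handing in.

Run:
```python
from h import *
line_to(pw(0.5,91,360),rate=150); hold(.3); print(finish_job())
```

```text
the job is handed in; nothing more can be done
None
```

I pushed the strip home, cocked the striker on the sear (it held at about 31 mm), fired it with a light press on the pad, and handed the job in at about 40 s; the last picture shows the stud lower, but I did not measure its depth and the hand-in returned no verdict.

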